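# Stow the wedge in the locking pull-out tray

### The job

The loose wooden wedge by the tape measure belongs in the pull-out tray of the low metal cabinet, next to the wedge that is already in there. First move the timber offcut lying in front aside on the bench, out of the tray's way, without it ever bumping the cabinet or the tray, pull the tray all the way out until it locks, lay the wedge flat on the tray floor beside the other one, then press the release pad on top of the cabinet and push the tray fully home. Leave the tape measure and the jar beside the cabinet where they are.

Things in the scene. Friction and masses are not known exactly. Their poses are not given: they have to be found in the camera images.
- cabinet: low grey sheet-metal cabinet, fixed to the bench, 200 deep (x) x 270 wide (y) x 75 mm high. Origin at the centre of its underside; its -x axis points out of the front, toward the robot, and the tray slides out along -x. The front face is the plane x = -100 mm. The release pad is on its top, near the front left corner seen from the robot.
- tray (a joint): how far the tray is out, in m: 0 home (starts up to 0.01), locked at 0.146 to 0.152, its end stop. About 1.5 N friction plus damping; over the last 20 mm also a sprung end buffer (4 to 8 N) and the latch (a few N). Locked, it cannot be pushed in; when the release is pressed the buffer kicks it 5 to 25 mm inward off the latch, then the pad may be let go and the tray pushed home by its front.
- release (a joint): travel of the release pad in m: 0 up, 0.010 fully down; springs back. 2 N to start, 4 N fully down, up to 6 N while the tray is locked. The latch is free at about 0.008. The passing tray holds the pad down for part of its last 25 mm of travel; it rises when the tray locks.
- release_top (a point): centre of the top of the release pad when it is up, a dark steel pad 26 (x) x 36 (y) mm, 91 mm above the bench; it is pressed straight down 10 mm. The point is fixed to the cabinet.
- tray_handle (a point): centre of the tray's bar handle: steel bar 12 mm thick, 120 mm long along the cabinet's y, axis 52 mm above the bench and 40 mm in front of the front panel (34 mm clear gap to the panel, open above and below; a post at each end). The panel is 4 mm thick, 270 wide, from 8 to 66 mm above the bench. Moves with the tray; axes as the cabinet's.
- tray_floor (a point): centre of the tray floor's upper surface, 16 mm above the bench; moves with the tray, axes as the cabinet's. Inside, the tray runs x -95 to +92 and y -112 to +112 mm from here; side and rear walls 20 mm high, the front panel 50 mm above the floor. Locked out, the cabinet's roof covers what lies beyond x = +50 mm from here.
- wedge_mid (a point): the loose beech wedge on the bench, 30 (x) x 100 (y) mm, 28 mm high at its +y end, sloping evenly down to 5 mm at its -y end; flat underside, upright side faces 30 mm apart. The point is at the middle of its length and width, 14 mm above its underside; z up.
- tray_wedge_mid (a point): the other wedge, alike, lying in the tray; point and axes as for the loose one. Where in the tray it lies varies; its length runs roughly front to back.
- offcut_mid (a point): pale rectangular timber offcut, 45 (x) x 160 (y) x 30 mm (z), lying on the bench across the way of the tray; the point is its centre, 15 mm above its underside.
- jar: clear screw-top jar of screws, 68 mm across, 92 mm high, standing close to the left side of the cabinet; origin at the centre of its underside. Bystander.
- tape: yellow tape measure lying on its side, 68 x 72 x 36 mm, on the bench beside the loose wedge; origin at the centre of its underside. Bystander.
Things that resemble listed ones, but are neither listed nor needed, are in the scene too. Several things look just like the part that bears wedge_mid: the one meant starts farthest to the robot's left.

How it is judged:
By the outcome, as a careful person would: the job done as asked, in the order asked, and still so for the second after the job is handed in, with the robot touching nothing.
It also fails if it takes over 72 s, if anything falls off the work surface, if the arm or the gripper's body presses on something with over 40 N, if the wrist force passes 120 N, or if a joint passes its speed limit or range.

### The arm

A 7-joint arm with a two-finger parallel gripper is mounted at the origin on a cart in front of the work surface, level with it; the furniture and walls round the work are solid. World frame = base frame: x ahead of the robot, y to its left, z up, the work surface at z = 0. Lengths are in m, angles in rad, forces in N, time in s.
With the tool pointing down it reaches from about 0.425 to 0.925 m from the base axis. Payload 6.8 kg.
Tool frame: the origin (TCP) lies midway between the tips of the shut fingers; the grasp point (between the pads) lies 19 mm behind it; z points along the fingers, y is the line along which they close (so a half turn about z gives the same grasp; the last joint's range is limited). The gripper opens to 85 mm and grips with 20 to 120 N. Pads are 22 mm wide; open, the fingers measure 114 mm over their backs; the gripper's body (76 mm by 85 mm) begins 54 mm behind the grasp point. The pads swing forward as they close: fully open they stand 13 mm farther back than shut.
Start: joints at [-1.395, 0.477, 0.022, 1.555, -0.011, 1.109, -0.083], TCP at [0.189, 0.648, 0.231] pointing down, gripper open.
Joint ranges: [-2.96, 2.96], [-0.34, 2.1], [-1.41, 1.46], [0.24, 2.44], [-1.37, 4.51], [0.17, 1.92], [-2.96, 2.96]. Speed limits (rad/s): [2.39, 2.39, 3.14, 3.14, 3.14, 3.14, 3.14].

### API

Orientations are given as a rotation vector (axis times angle).
In Python, from bench import r gives the robot as it stands. The module is installed in compiled form; this text tells all that it offers.
- The arm moves only by the tool apply_moves, never from a script. Its argument "rows" is a list of rows, each a list of 6 numbers: the shift along the tool's x, y, z scaled (see below), then the turn, a rotation vector about the tool's x, y, z scaled (see below). A call has 1 to 5 rows; each row is the pose to reach, as a shift and turn from the pose commanded when the call began, along the tool's axes at that moment; what a row does not reach only later rows make up. The controller multiplies each number of a shift by 0.25 m and each number of a turn by 90 degrees. A row lasts 1/8 s, in which the tool goes at most 62.5 mm and 10.7 degrees, less where a joint would pass 70% of its speed; a pose out of reach is approached as far as the arm can. A call with a number of a shift or a turn outside -1 to 1 is refused whole. A call with a gripper value outside its range is refused whole. "claw" is the opening, from 0 (shut) to 1 (fully open), set as the call begins (left out, the last holds). The fingers move at their own pace and stop on an object; "newtons" is the grip in N (left out, the last holds). Time passes only in rows, so rows that repeat a pose let the fingers close. It gives the time, the measured TCP pose, the force, the opening and the grip force at its end, in the units of the state.
- r.get_obs(): the state, without advancing time (a new reading comes with each control period).
- r.grab_frame(name): name is "scene" or "top" or "wrist"; returns a dict with "pixels" (400x640x3 uint8, red, green, blue), "intrinsics" (3x3 intrinsics, pixels), "eye" and "attitude" of the camera in the world. Camera axes: x right, y up, looking along -z (the intrinsics and any distortion apply to the point x, -y, -z); pixel columns grow to the right and rows downward; lengths in m; the calibration is good to about 2 mm. A picture is of the moment at which its call begins. There is no depth.
- r.hand_in(): hands the job in; it is judged then, once.
Trained networks look in a picture, given as the dict that the camera call returned (one of the last four; its "shot" number tells which), for a name from the list of things; names that differ only in an ending like _2 or _b are one class to them, and where a whole thing is asked for, a point or a joint stands for the part that bears it (a point fixed in the world has none). Each returns a list of dicts, best first, with "conf" (0 to 1); they miss things now and then, are a little off and sometimes report something else, mostly with a low value. They report only what shows in the picture. A call takes as long as a camera call. They do not tell look-alikes from the thing itself.
- r.search_frame(picture, thing): "rect" ([left, top, width, height] in pixels, round what is visible of it).
- r.outline_of(picture, thing): "pixels" (400x640 bool, what is visible of it) and "rect" ([left, top, width, height] in pixels, round what is visible of it).
- r.landmark_of(picture, thing): "point" ([column, row] in pixels: a listed point, or the origin of a listed thing).
The state is a dict: "clock": time; "joints": joint angles; "qvel": joint speeds; "tau": joint torques, N m; "tcp_pos": TCP position; "orientation": TCP orientation; "contact_force": force on the tool from outside, world axes, zero at the start; "moment": the same for the moment, N m; "grip_width": finger opening in m; "gripper_force": force on a finger pad.
Only numpy, scipy, OpenCV 4.12 (cv2) and the standard library are available. Lean on these libraries where they do the work, as an engineer would, in place of code of your own. Each camera call takes 0.05 s, during which the arm holds its last target. There are 200 camera calls.

## Working session

There is one attempt and no reset: what is moved stays moved. The work goes in short steps, Python scripts to look and compute and a tool call to move; the robot and the scene stay as the last step left them, time stands still between calls to the robot, and variables do not carry over. Pictures are saved under pics/ and viewed, at most 13 in all, crops included, and the job is handed in when it is done.

Besides the shell and the picture viewer there is one more tool, called after "Emit:" in YAML: its name, and indented under it one key for each argument. apply_moves: Moves the arm, as the interface text tells. Its arguments: {"type":"object","properties":{"rows":{"type":"array","items":{"type":"array","items":{"type":"number"}}},"claw":{"type":"number"},"newtons":{"type":"number"}},"required":["rows"]}

```bash
mkdir -p pics; cat > h.py <<'E'
import numpy as np, cv2
from scipy.spatial.transform import Rotation as R
from bench import r
def cam(f):
    A=np.array(f["attitude"],float)
    if A.shape==(3,3): M=A
    elif A.size==3: M=R.from_rotvec(A).as_matrix()
    else: M=R.from_quat(A).as_matrix()
    return np.array(f["intrinsics"]),np.array(f["eye"]),M
def toworld(f,p,z):
    K,e,M=cam(f); d=np.linalg.inv(K)@np.array([p[0],p[1],1.]); d=M@np.array([d[0],-d[1],-d[2]])
    return e+d*(z-e[2])/d[2]
def topix(f,P):
    K,e,M=cam(f); c=M.T@(np.array(P)-e); q=K@np.array([c[0],-c[1],-c[2]]); return q[:2]/q[2]
def save(f,n,crop=None,s=1):
    im=f["pixels"][:,:,::-1]
    if crop: x,y,w,h=crop; im=im[y:y+h,x:x+w]
    cv2.imwrite(f"pics/{n}.png",cv2.resize(im,None,fx=s,fy=s,interpolation=cv2.INTER_CUBIC))
def need(P,yaw=None):
    """shift (scaled) in current tool axes to reach world P"""
    o=r.get_obs(); M=R.from_rotvec(o["orientation"]).as_matrix()
    return (M.T@(np.array(P)-o["tcp_pos"]))/.25
E
python3 - <<'E'
from h import *
np.set_printoptions(precision=4,suppress=True)
o=r.get_obs(); print(o["clock"],o["tcp_pos"],o["orientation"],R.from_rotvec(o["orientation"]).as_matrix(),o["contact_force"])
Z=dict(cabinet=0,release_top=.091,tray_handle=.052,tray_floor=.016,wedge_mid=.014,tray_wedge_mid=.03,offcut_mid=.015,jar=0,tape=0)
for n in ("top","scene"):
    f=r.grab_frame(n); save(f,n+"0"); print(n,f["eye"],np.shape(f["attitude"]),[k for k in f])
    for t,z in Z.items():
        for d in r.landmark_of(f,t)[:5]: print(t,np.round(d["point"],1),round(d["conf"],2),toworld(f,d["point"],z)[:2])
E
```

```text
0.0 [0.1889 0.6474 0.2303] [-0.4442 -3.1099  0.0028] [[-0.96    0.28   -0.0004]
 [ 0.28    0.96   -0.0018]
 [-0.0002 -0.0018 -1.    ]] [-0.4997  0.2637 -0.6645]
top [0.4082 0.2527 0.9296] (3,) ['pixels', 'intrinsics', 'eye', 'attitude', 'shot']
cabinet [381.4 114.9] 0.72 [0.734  0.1181]
release_top [346.1 138.6] 0.82 [0.6544 0.2057]
tray_handle [402.1 171.9] 0.61 [0.5893 0.0882]
wedge_mid [251.5 240.6] 0.83 [0.4558 0.4147]
wedge_mid [314.9 264.6] 0.58 [0.4006 0.2785]
offcut_mid [410.3 225.1] 0.58 [0.4794 0.0702]
jar [308.9 148.7] 0.59 [0.6604 0.2855]
tape [238.4 291.5] 0.6 [0.3472 0.4464]
scene [ 0.146  -0.251   0.7776] (3,) ['pixels', 'intrinsics', 'eye', 'attitude', 'shot']
cabinet [416.  229.4] 0.82 [0.7337 0.1137]
cabinet [341.1 297.8] 0.67 [0.4931 0.0805]
release_top [366.8 192.3] 0.88 [0.6557 0.2012]
tray_handle [376.9 257.6] 0.85 [0.5822 0.085 ]
wedge_mid [234.9 202.2] 0.82 [0.4537 0.4042]
wedge_mid [238.4 247.3] 0.8 [0.394  0.2914]
offcut_mid [342.6 297.9] 0.7 [0.4885 0.0722]
jar [338.1 195. ] 0.86 [0.6635 0.2942]
tape [186.6 215.8] 0.66 [0.3523 0.4441]
tape [233.9 198.4] 0.46 [0.4637 0.4278]
```

View pics/top0.png

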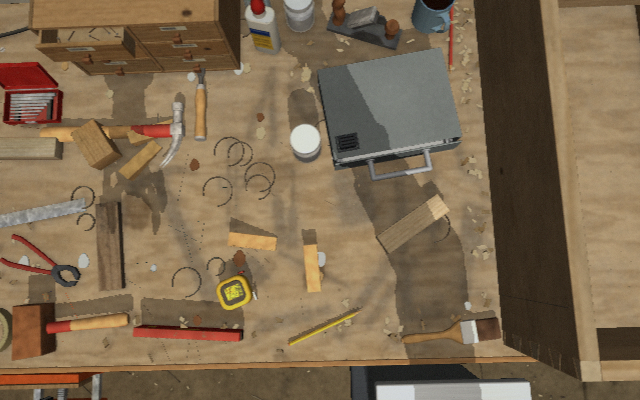

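View pics/scene0.png

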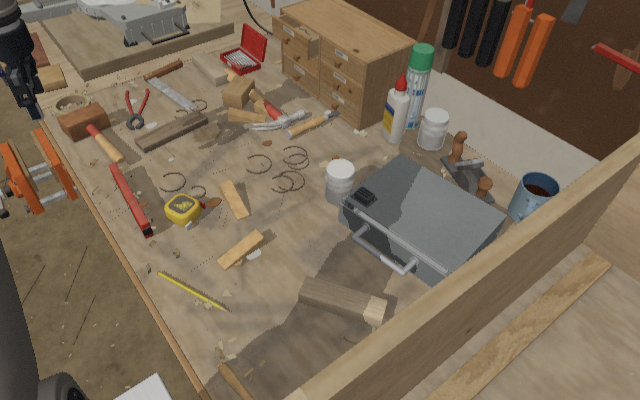

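```bash
python3 - <<'E'
from h import *
np.set_printoptions(precision=4,suppress=True)
f=r.grab_frame("top"); save(f,"crop1",(80,110,260,210),3)
g=r.grab_frame("scene")
for ff,nm in((f,"top"),(g,"scene")):
  for t,z in (("wedge_mid",.014),("offcut_mid",.03),("cabinet",.075),("tape",.036),("jar",.092),("tray_handle",.052)):
    for d in r.outline_of(ff,t)[:5]:
        c=max(cv2.findContours(d["pixels"].astype(np.uint8),0,1)[0],key=cv2.contourArea)[:,0]
        W=np.array([toworld(ff,p,z)[:2] for p in c]).astype(np.float32)
        (cx,cy),(w,h),a=cv2.minAreaRect(W*1000)
        B=cv2.boxPoints(((cx,cy),(w,h),a))
        e=B[1]-B[0] if np.linalg.norm(B[1]-B[0])>np.linalg.norm(B[2]-B[1]) else B[2]-B[1]
        print(nm,t,round(d["conf"],2),d["rect"],"c",round(cx),round(cy),"wh",round(w),round(h),"longdir",round(np.degrees(np.arctan2(e[1],e[0])),1))
# cabinet top line fits by given guess
for p in ((330,165),(460,141),(320,70),(440,50)): print(p,toworld(f,p,.075)[:2])
for p in ((373,177),(431,167)): print(p,toworld(f,p,.052)[:2])
E
```

```text
top wedge_mid 0.88 [229.3, 230.4, 45.9, 20.8] c 455 413 wh 105 31 longdir 82.4
top wedge_mid 0.72 [303.5, 243.5, 19.5, 49.8] c 394 284 wh 100 30 longdir 4.8
top offcut_mid 0.91 [374.9, 195.9, 74.8, 56.6] c 482 69 wh 47 165 longdir -57.0
top cabinet 0.97 [319.5, 46.7, 140.1, 134.0] c 705 110 wh 260 273 longdir -81.6
top cabinet 0.28 [375.1, 194.7, 74.1, 56.9] c 478 77 wh 44 154 longdir -55.8
top tape 0.88 [218.1, 274.3, 35.2, 34.6] c 351 447 wh 59 73 longdir -65.1
top jar 0.78 [289.7, 125.6, 33.0, 38.0] c 647 289 wh 68 82 longdir -1.7
top jar 0.38 [217.4, 274.4, 40.2, 36.3] c 354 433 wh 58 70 longdir -65.3
top tray_handle 0.74 [335.6, 138.5, 125.2, 45.3] c 610 92 wh 63 270 longdir -81.4
scene wedge_mid 0.9 [214.2, 228.5, 48.5, 44.8] c 395 285 wh 111 45 longdir 7.7
scene wedge_mid 0.87 [219.6, 181.5, 28.9, 34.0] c 455 416 wh 128 36 longdir 78.4
scene offcut_mid 0.67 [298.1, 273.2, 88.9, 57.5] c 476 64 wh 61 161 longdir -56.5
scene cabinet 0.95 [337.3, 151.3, 168.9, 135.5] c 702 102 wh 275 285 longdir -81.3
scene cabinet 0.68 [338.5, 203.7, 109.5, 81.6] c 601 93 wh 71 255 longdir -81.5
scene tape 0.67 [165.0, 196.9, 37.3, 33.2] c 346 434 wh 74 89 longdir -68.4
scene jar 0.77 [323.6, 156.8, 32.3, 51.0] c 630 261 wh 140 60 longdir 49.0
scene jar 0.56 [338.4, 203.6, 110.9, 83.2] c 591 84 wh 69 246 longdir -80.6
scene tray_handle 0.93 [338.0, 205.1, 109.0, 82.6] c 616 104 wh 73 265 longdir -81.0
(330, 165) [0.6039 0.2401]
(460, 141) [ 0.6458 -0.0302]
(320, 70) [0.8121 0.2549]
(440, 50) [ 0.8472 -0.0027]
(373, 177) [0.5803 0.1499]
(431, 167) [0.5979 0.027 ]
```

View pics/crop1.png

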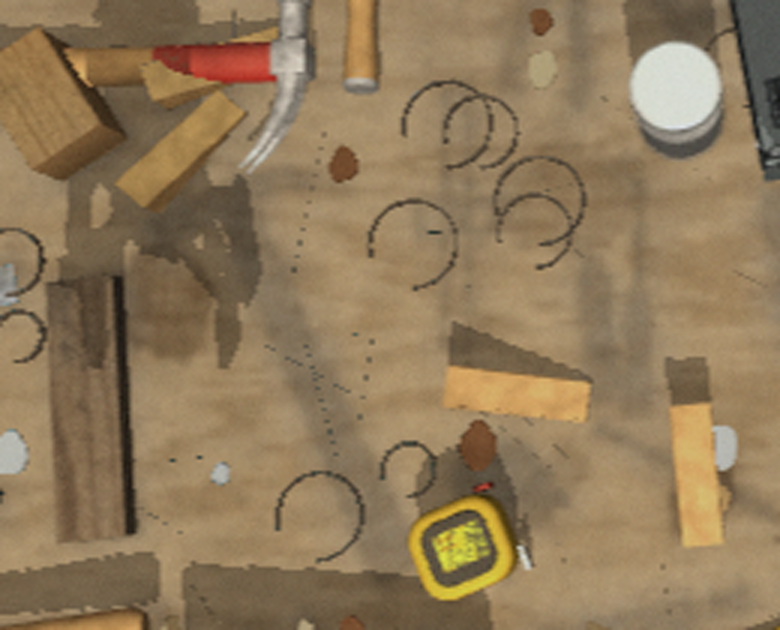

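In the top picture the wedge candidates are A (252,241) and B (313,262). There are also darker scrap pieces near the hammer, around (140,158), which the network doesn't report as wedges. A is the farther left of the two real look-alikes and lies beside the tape at (236,292), so A is the one meant. The crop confirms this, and its shadow shows the tall end at the left. The offcut is at about (410,225), in front of the cabinet.

Emit:
apply_moves:
  rows:
    - [-0.88, -0.94, 0, 0, 0, 0.22]
    - [-0.88, -0.94, 0, 0, 0, 0.22]
    - [-0.88, -0.94, 0, 0, 0, 0.22]
    - [-0.88, -0.94, 0, 0, 0, 0.22]
    - [-0.88, -0.94, 0, 0, 0, 0.22]
  claw: 1

```text
clock: 2.33
tcp_pos: [0.331, 0.3674, 0.2316]
orientation: [0.972, 2.987, 0.001]
contact_force: [1.8, -0.1, 0.8]
grip_width: 0.0851
gripper_force: 0.0
```

```bash
cat >> h.py <<'E'
def plan(x,y,z,ang):
    """ang: world angle (deg) of tool y; prints scaled shift + turn about tool z"""
    o=r.get_obs(); M=R.from_rotvec(o["orientation"]).as_matrix()
    d=need([x,y,z]); cur=np.degrees(np.arctan2(M[1,1],M[0,1])); t=-((ang-cur+90)%180-90)
    print("t",round(o["clock"],2),"tcp",np.round(o["tcp_pos"],4),"shift",np.round(d,3),"turnz",round(t/90,3),"yang",round(cur,1),"tilt",np.round(M[:,2],3),"j",np.round(o["joints"],2),"F",np.round(o["contact_force"],1),"w",round(o["grip_width"],4),round(o["gripper_force"],1))
E
python3 -c "
from h import *
plan(.480,.070,.10,33.5)"
```

```text
t 2.33 tcp [0.331  0.3674 0.2316] shift [-1.182 -0.611  0.526] turnz 0.227 yang 53.9 tilt [ 0.     0.001 -1.   ] j [-1.13  0.18  0.18  1.99 -0.04  0.98  0.02] F [ 1.8 -0.1  0.8] w 0.0851 0.0
```

Emit:
apply_moves:
  rows:
    - [-0.98, -0.61, 0, 0, 0, 0.227]
    - [-0.98, -0.61, 0.2, 0, 0, 0.227]
    - [-0.98, -0.61, 0.2, 0, 0, 0.227]
    - [-0.98, -0.61, 0.2, 0, 0, 0.227]
    - [-0.98, -0.61, 0.2, 0, 0, 0.227]

```text
clock: 2.95
tcp_pos: [0.439, 0.0991, 0.1812]
orientation: [1.49, 2.765, 0.001]
contact_force: [0.8, 1.2, -0.4]
grip_width: 0.0854
gripper_force: 0.0
```

```bash
python3 -c "
from h import *
f=r.grab_frame('wrist');save(f,'w1')
np.set_printoptions(precision=4,suppress=True)
d=r.outline_of(f,'offcut_mid')
for q in d[:2]:
    c=max(cv2.findContours(q['pixels'].astype(np.uint8),0,1)[0],key=cv2.contourArea)[:,0]
    W=np.array([toworld(f,p,.03)[:2]*1000 for p in c]).astype(np.float32); print(q['conf'],cv2.minAreaRect(W),q['rect'])
print([(q['conf'],toworld(f,q['point'],.015)) for q in r.landmark_of(f,'offcut_mid')[:2]])
plan(.480,.070,.10,33.5)"
```

```text
[(0.85, array([0.4814, 0.069 , 0.015 ]))]
t 3.1 tcp [0.4388 0.0995 0.1811] shift [-0.189  0.073  0.325] turnz -0.003 yang 33.2 tilt [-0.    -0.001 -1.   ] j [-0.76  0.17  0.44  2.15 -0.1   0.84  0.32] F [1.  1.3 0.1] w 0.0853 0.0
```

View pics/w1.png

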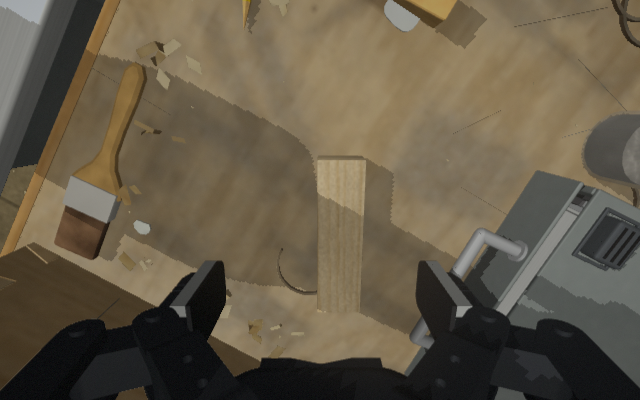

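The wrist picture shows the offcut at (342,235) upright between the fingers, with the handle at (480,250) clear of them.

Emit:
apply_moves:
  rows:
    - [-0.19, 0.075, 0.3, 0, 0, 0]
    - [-0.19, 0.075, 0.5, 0, 0, 0]
    - [-0.19, 0.075, 0.65, 0, 0, 0]
    - [-0.19, 0.075, 0.71, 0, 0, 0]
    - [-0.19, 0.075, 0.71, 0, 0, 0]

```text
clock: 3.72
tcp_pos: [0.4801, 0.0734, 0.0039]
orientation: [-1.485, -2.767, 0.0]
contact_force: [-0.1, 0.2, 0.9]
grip_width: 0.0853
gripper_force: 0.0
```

Emit:
apply_moves:
  rows:
    - [0, 0, 0, 0, 0, 0]
    - [0, 0, 0, 0, 0, 0]
    - [0, 0, 0, 0, 0, 0]
    - [0, 0, 0, 0, 0, 0]
  claw: 0
  newtons: 50

```text
clock: 4.22
tcp_pos: [0.4812, 0.073, 0.0054]
orientation: [1.486, 2.766, 0.004]
contact_force: [-1.9, 1.1, 10.7]
grip_width: 0.0445
gripper_force: 50.5
```

```bash
python3 -c "
from h import *
plan(.60,.46,.15,33.5)"
```

```text
t 4.22 tcp [0.4812 0.073  0.0054] shift [ 1.028  1.252 -0.575] turnz 0.0 yang 33.5 tilt [ 0.002  0.001 -1.   ] j [-0.53  0.55  0.31  2.17 -0.37  0.47  0.65] F [-1.9  1.1 10.7] w 0.0445 50.5
```

Emit:
apply_moves:
  rows:
    - [0, 0, -0.2, 0, 0, 0]
    - [0, 0, -0.4, 0, 0, 0]
    - [0, 0, -0.6, 0, 0, 0]
    - [0, 0, -0.6, 0, 0, 0]

```text
clock: 4.72
tcp_pos: [0.4829, 0.0732, 0.1578]
orientation: [1.484, 2.763, 0.011]
contact_force: [-0.0, 0.5, -2.1]
grip_width: 0.0445
gripper_force: 52.3
```

Emit:
apply_moves:
  rows:
    - [0.2, 0.2, 0, 0, 0, 0]
    - [0.4, 0.4, 0, 0, 0, 0]
    - [0.55, 0.6, 0, 0, 0, 0]
    - [0.7, 0.8, 0, 0, 0, 0]
    - [0.8, 0.95, 0, 0, 0, 0]

```text
clock: 5.35
tcp_pos: [0.5674, 0.3724, 0.1527]
orientation: [-1.485, -2.767, 0.002]
contact_force: [1.2, 0.5, -0.1]
grip_width: 0.0441
gripper_force: 52.2
```

Emit:
apply_moves:
  rows:
    - [0.23, 0.3, 0, 0, 0, 0]
    - [0.23, 0.3, 0, 0, 0, 0]
    - [0.23, 0.3, 0.2, 0, 0, 0]
    - [0.23, 0.3, 0.4, 0, 0, 0]
    - [0.23, 0.3, 0.45, 0, 0, 0]

```text
clock: 5.98
tcp_pos: [0.5955, 0.4577, 0.0361]
orientation: [-1.485, -2.764, 0.012]
contact_force: [-0.6, -0.2, -1.3]
grip_width: 0.0441
gripper_force: 52.1
```

```bash
python3 -c "
from h import *
plan(.60,.46,.006,33.5)
f=r.grab_frame('top');save(f,'top2');plan(.60,.46,.005,33.5)"
```

```text
t 5.97 tcp [0.5955 0.4577 0.0361] shift [-0.002  0.021  0.12 ] turnz 0.0 yang 33.5 tilt [-0.007 -0.005 -1.   ] j [-0.95  0.83  0.35  1.48 -0.33  0.9   0.08] F [-0.6 -0.2 -1.3] w 0.0441 52.1
t 6.03 tcp [0.5964 0.458  0.0369] shift [-0.001  0.017  0.127] turnz 0.0 yang 33.5 tilt [-0.005 -0.004 -1.   ] j [-0.95  0.83  0.35  1.48 -0.33  0.9   0.08] F [-1.3  0.2 -1.4] w 0.0441 52.1
```

View pics/top2.png

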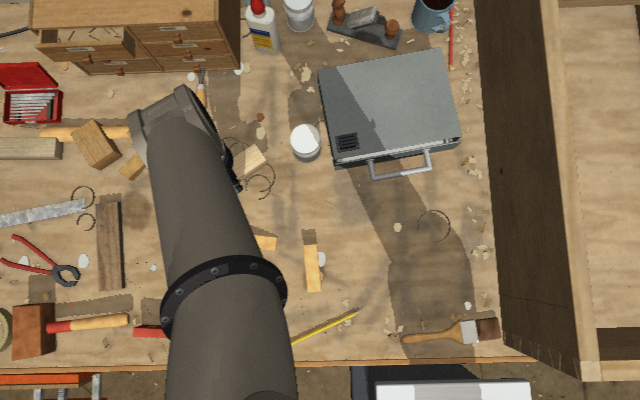

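Emit:
apply_moves:
  rows:
    - [0, 0.01, 0.08, 0, 0, 0]
    - [0, 0.01, 0.12, 0, 0, 0]
    - [0, 0.01, 0.125, 0, 0, 0]
    - [0, 0.01, 0.125, 0, 0, 0]

```text
clock: 6.52
tcp_pos: [0.6012, 0.4613, 0.0108]
orientation: [1.487, 2.767, 0.002]
contact_force: [0.1, 0.2, -0.4]
grip_width: 0.0438
gripper_force: 52.1
```

Emit:
apply_moves:
  rows:
    - [0, 0, 0, 0, 0, 0]
    - [0, 0, 0, 0, 0, 0]
    - [0, 0, -0.15, 0, 0, 0]
    - [0, 0, -0.4, 0, 0, 0]
    - [0, 0, -0.65, 0, 0, 0]
  claw: 1

```text
clock: 7.15
tcp_pos: [0.6006, 0.4609, 0.1744]
orientation: [1.487, 2.767, -0.0]
contact_force: [0.5, 0.7, 0.1]
grip_width: 0.0852
gripper_force: 0.0
```

```bash
python3 -c "
from h import *
plan(.55,.083,.17,8.5)"
```

```text
t 7.15 tcp [0.6006 0.4609 0.1744] shift [-1.149 -1.003  0.018] turnz 0.278 yang 33.5 tilt [-0. -0. -1.] j [-0.98  0.69  0.4   1.4  -0.28  1.11  0.05] F [0.5 0.7 0.1] w 0.0852 0.0
```

Emit:
apply_moves:
  rows:
    - [-0.9, -0.79, 0, 0, 0, 0.2]
    - [-0.9, -0.79, 0, 0, 0, 0.2]
    - [-0.9, -0.79, 0, 0, 0, 0.2]
    - [-0.9, -0.79, 0, 0, 0, 0.2]
    - [-0.9, -0.79, 0, 0, 0, 0.2]
  claw: 0.38

```text
clock: 7.78
tcp_pos: [0.56, 0.1615, 0.1732]
orientation: [1.903, 2.499, 0.001]
contact_force: [0.2, -0.2, 0.4]
grip_width: 0.0327
gripper_force: 0.0
```

Emit:
apply_moves:
  rows:
    - [-0.24, -0.21, 0, 0, 0, 0.07]
    - [-0.24, -0.21, 0, 0, 0, 0.07]
    - [-0.24, -0.21, 0, 0, 0, 0.07]

```text
clock: 8.15
tcp_pos: [0.5258, 0.092, 0.1731]
orientation: [-2.037, -2.391, -0.002]
contact_force: [0.6, 0.1, 0.7]
grip_width: 0.0327
gripper_force: 0.0
```

```bash
python3 -c "
from h import *
f=r.grab_frame('wrist');save(f,'w2');g=r.grab_frame('top')
for q in (f,g):
  for t,z in (('tray_handle',.052),('release_top',.091)):
    print(t,[(round(d['conf'],2),np.round(d['point']),toworld(q,d['point'],z)[:2].round(4)) for d in r.landmark_of(q,t)[:2]])
plan(.588,.088,.033,8.5)"
```

```text
tray_handle [(0.96, array([388., 212.]), array([0.5846, 0.0912]))]
release_top [(0.87, array([538.,  80.]), array([0.6501, 0.2053]))]
tray_handle [(0.97, array([399., 170.]), array([0.5927, 0.0942]))]
release_top [(0.82, array([348., 139.]), array([0.653 , 0.2018]))]
t 8.45 tcp [0.5262 0.0941 0.1724] shift [-0.064  0.24   0.558] turnz 0.009 yang 9.3 tilt [ 0. -0. -1.] j [-0.76  0.35  0.58  1.98 -0.25  0.88  0.12] F [ 0.3 -0.1 -0.2] w 0.0325 0.0
```

View pics/w2.png

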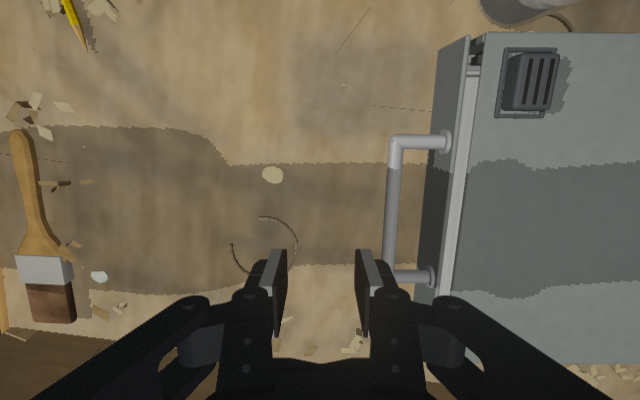

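The handle bar runs from (394,142) to (389,275) and the release pad is at (528,82). The cabinet yaw is about 8°.

Emit:
apply_moves:
  rows:
    - [-0.05, 0.237, 0, 0, 0, 0.009]
    - [-0.05, 0.237, 0.15, 0, 0, 0.009]
    - [-0.05, 0.237, 0.3, 0, 0, 0.009]
    - [-0.05, 0.237, 0.3, 0, 0, 0.009]

```text
clock: 8.95
tcp_pos: [0.5842, 0.0901, 0.0948]
orientation: [-2.049, -2.377, 0.008]
contact_force: [-0.9, 0.5, 0.7]
grip_width: 0.0325
gripper_force: 0.0
```

```bash
python3 -c "
from h import *
f=r.grab_frame('wrist');save(f,'w3',(240,100,320,300),2)
print([(round(d['conf'],2),np.round(d['point']),toworld(f,d['point'],.052)[:2].round(4)) for d in r.landmark_of(f,'tray_handle')[:2]])
plan(.587,.091,.033,8.5)"
```

```text
[(0.9, array([328., 233.]), array([0.5881, 0.0919]))]
t 9.05 tcp [0.5868 0.09   0.0982] shift [0.004 0.001 0.261] turnz -0.001 yang 8.4 tilt [ 0. -0. -1.] j [-0.64  0.55  0.52  1.89 -0.37  0.79  0.22] F [-0.1  0.1  0.9] w 0.0323 0.0
```

View pics/w3.png

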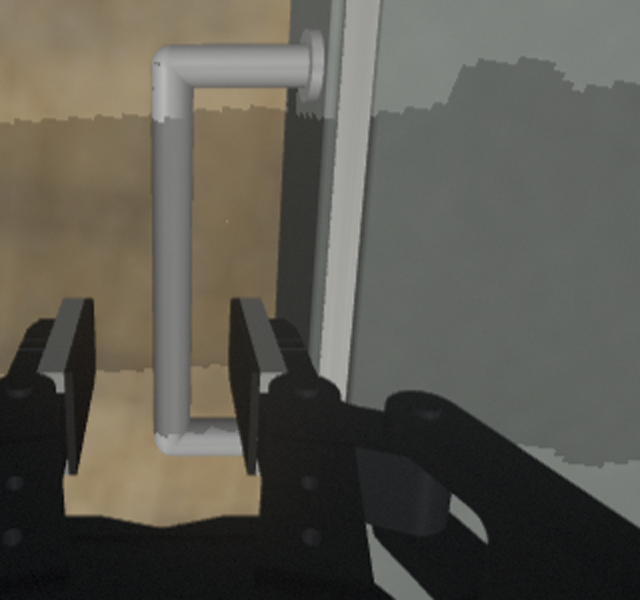

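The bar, at about column 173 of the crop, lies between the two open fingers. I'll lower and grip.

Emit:
apply_moves:
  rows:
    - [0, 0.003, 0.1, 0, 0, 0]
    - [0, 0.003, 0.2, 0, 0, 0]
    - [0, 0.003, 0.26, 0, 0, 0]
    - [0, 0.003, 0.26, 0, 0, 0]

```text
clock: 9.55
tcp_pos: [0.5871, 0.09, 0.0328]
orientation: [-2.052, -2.378, -0.0]
contact_force: [-0.7, 0.0, -0.5]
grip_width: 0.0325
gripper_force: 0.0
```

Emit:
apply_moves:
  rows:
    - [0, 0, 0, 0, 0, 0]
    - [0, 0, 0, 0, 0, 0]
    - [0, 0, 0, 0, 0, 0]
  claw: 0
  newtons: 60

```text
clock: 9.93
tcp_pos: [0.5879, 0.0899, 0.0338]
orientation: [2.052, 2.377, 0.003]
contact_force: [-0.2, -0.1, 6.8]
grip_width: 0.0102
gripper_force: 58.7
```

```bash
python3 -c "
from h import *
plan(.587-.15*.989,.091-.15*.148,.033,8.5)"
```

```text
t 9.93 tcp [0.5879 0.0899 0.0338] shift [ 0.004 -0.603  0.002] turnz -0.001 yang 8.4 tilt [ 0.002  0.001 -1.   ] j [-0.59  0.64  0.46  1.92 -0.44  0.68  0.27] F [-0.2 -0.1  6.8] w 0.0102 58.7
```

Emit:
apply_moves:
  rows:
    - [0, -0.08, 0, 0, 0, 0]
    - [0, -0.18, 0, 0, 0, 0]
    - [0, -0.28, 0, 0, 0, 0]
    - [0, -0.38, 0, 0, 0, 0]
    - [0, -0.46, 0, 0, 0, 0]

```text
clock: 10.55
tcp_pos: [0.4756, 0.0728, 0.0339]
orientation: [2.05, 2.374, 0.007]
contact_force: [7.1, -0.5, -3.6]
grip_width: 0.0096
gripper_force: 60.1
```

Emit:
apply_moves:
  rows:
    - [0, -0.04, 0, 0, 0, 0]
    - [0, -0.08, 0, 0, 0, 0]
    - [0, -0.11, 0, 0, 0, 0]
    - [0, -0.13, 0, 0, 0, 0]
    - [0, -0.13, 0, 0, 0, 0]

```text
clock: 11.18
tcp_pos: [0.4453, 0.0682, 0.0339]
orientation: [2.05, 2.373, 0.009]
contact_force: [6.5, -2.6, 0.5]
grip_width: 0.0101
gripper_force: 60.4
```

```bash
python3 -c "
from h import *
plan(.587-.15*.989,.091-.15*.148,.033,8.5)"
```

```text
t 11.18 tcp [0.4453 0.0682 0.0339] shift [ 0.006 -0.026  0.003] turnz -0.002 yang 8.4 tilt [ 0.008  0.    -1.   ] j [-0.67  0.47  0.45  2.26 -0.43  0.49  0.28] F [ 6.5 -2.6  0.5] w 0.0101 60.4
```

Emit:
apply_moves:
  rows:
    - [0, -0.01, 0, 0, 0, 0]
    - [0, -0.02, 0, 0, 0, 0]
    - [0, -0.03, 0, 0, 0, 0]
    - [0, -0.04, 0, 0, 0, 0]
    - [0, -0.04, 0, 0, 0, 0]

```text
clock: 11.8
tcp_pos: [0.443, 0.0678, 0.0342]
orientation: [2.042, 2.365, 0.023]
contact_force: [28.3, -0.1, -32.5]
grip_width: 0.0098
gripper_force: 58.5
```

```bash
python3 -c "
from h import *
plan(.587-.15*.989,.091-.15*.148,.033,8.5)"
```

```text
t 11.8 tcp [0.443  0.0678 0.0342] shift [ 0.007 -0.017  0.004] turnz -0.001 yang 8.4 tilt [ 0.022 -0.    -1.   ] j [-0.67  0.46  0.45  2.27 -0.43  0.47  0.28] F [ 28.3  -0.1 -32.5] w 0.0098 58.5
```

Emit:
apply_moves:
  rows:
    - [0, 0.03, 0, 0, 0, 0]
    - [0, 0.05, 0, 0, 0, 0]
    - [0, 0.05, 0, 0, 0, 0]

```text
clock: 12.18
tcp_pos: [0.4484, 0.0686, 0.0339]
orientation: [2.049, 2.373, 0.009]
contact_force: [8.3, -1.6, -0.3]
grip_width: 0.0099
gripper_force: 61.8
```

```bash
python3 -c "
from h import *
plan(.443,.068,.033,8.5)"
```

```text
t 12.18 tcp [0.4484 0.0686 0.0339] shift [ 0.001 -0.022  0.003] turnz -0.002 yang 8.4 tilt [ 0.009  0.    -1.   ] j [-0.66  0.47  0.45  2.25 -0.43  0.49  0.28] F [ 8.3 -1.6 -0.3] w 0.0099 61.8
```

Emit:
apply_moves:
  rows:
    - [0, 0.01, 0, 0, 0, 0]
    - [0, 0.02, 0, 0, 0, 0]
    - [0, 0.02, 0, 0, 0, 0]

```text
clock: 12.55
tcp_pos: [0.449, 0.0687, 0.0337]
orientation: [-2.054, -2.377, -0.001]
contact_force: [-2.7, -3.0, 16.8]
grip_width: 0.0097
gripper_force: 63.6
```

```bash
python3 -c "
from h import *
plan(.443,.068,.033,8.5)
f=r.grab_frame('top');save(f,'top3',(230,60,260,210),3)"
```

```text
t 12.55 tcp [0.449  0.0687 0.0337] shift [ 0.001 -0.024  0.003] turnz -0.002 yang 8.3 tilt [ 0.     0.001 -1.   ] j [-0.66  0.48  0.45  2.24 -0.43  0.5   0.28] F [-2.7 -3.  16.8] w 0.0097 63.6
```

View pics/top3.png

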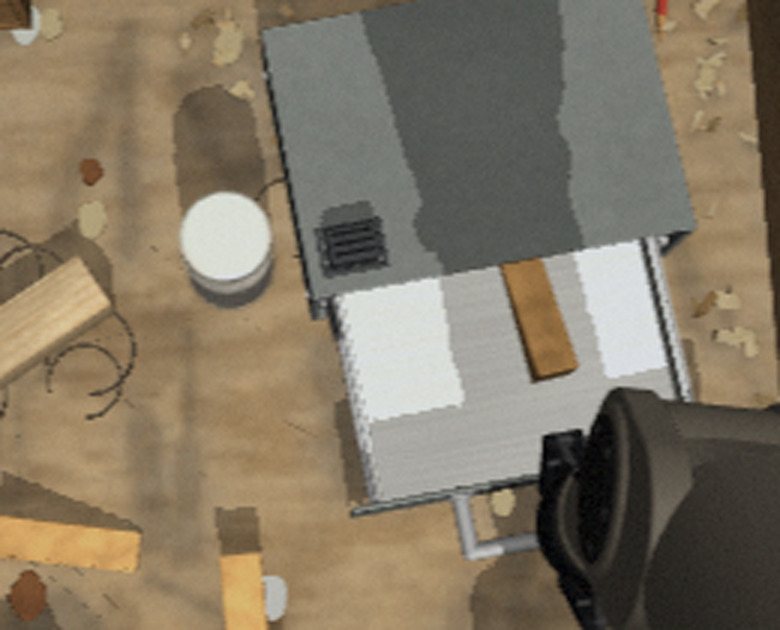

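The tray stops at 0.449 and now resists being pushed in, so it is locked. The tray wedge is at crop (540,325), right of centre, and the floor to its left is free.

Emit:
apply_moves:
  rows:
    - [0, 0, 0, 0, 0, 0]
    - [0, 0, 0, 0, 0, 0]
    - [0, 0, -0.2, 0, 0, 0]
    - [0, 0, -0.45, 0, 0, 0]
    - [0, 0, -0.55, 0, 0, 0]
  claw: 0.38

```text
clock: 13.22
tcp_pos: [0.4497, 0.0696, 0.1728]
orientation: [2.052, 2.377, 0.006]
contact_force: [-0.0, 0.8, -0.2]
grip_width: 0.0325
gripper_force: 0.0
```

```bash
python3 -c "
from h import *
f=r.grab_frame('wrist')
for t,z in (('tray_handle',.052),('tray_wedge_mid',.03),('tray_floor',.016)):
    print(t,[(round(d['conf'],2),np.round(d['point']),toworld(f,d['point'],z)[:2].round(4)) for d in r.landmark_of(f,t)[:2]])
plan(.456,.425,.17,-7.6)"
```

```text
tray_handle [(0.98, array([319., 197.]), array([0.4488, 0.0727])), (0.68, array([468., 192.]), array([0.5714, 0.0949]))]
tray_wedge_mid [(0.97, array([493., 219.]), array([0.6119, 0.0701]))]
tray_floor [(0.59, array([468., 191.]), array([0.5887, 0.0903]))]
t 13.43 tcp [0.4482 0.0698 0.1698] shift [1.401 0.239 0.   ] turnz 0.178 yang 8.4 tilt [ 0.     0.001 -1.   ] j [-0.87  0.22  0.67  2.16 -0.19  0.82  0.06] F [ 0.3  0.3 -0. ] w 0.0325 0.0
```

Emit:
apply_moves:
  rows:
    - [0.95, 0.16, 0, 0, 0, 0.12]
    - [0.95, 0.16, 0, 0, 0, 0.12]
    - [0.95, 0.16, 0, 0, 0, 0.12]
    - [0.95, 0.16, 0, 0, 0, 0.12]
    - [0.95, 0.16, 0, 0, 0, 0.12]
  claw: 0.7

```text
clock: 14.05
tcp_pos: [0.4514, 0.3151, 0.1677]
orientation: [-2.258, -2.183, 0.004]
contact_force: [-0.1, -1.5, -0.1]
grip_width: 0.0596
gripper_force: 0.0
```

```bash
python3 -c "
from h import *
f=r.grab_frame('wrist');save(f,'w4')
print('wedge',[(round(d['conf'],2),np.round(d['point']),toworld(f,d['point'],.014)[:2].round(4)) for d in r.landmark_of(f,'wedge_mid')[:3]])
for q in r.outline_of(f,'wedge_mid')[:3]:
    c=max(cv2.findContours(q['pixels'].astype(np.uint8),0,1)[0],key=cv2.contourArea)[:,0]
    W=np.array([toworld(f,p,.012)[:2]*1000 for p in c]).astype(np.float32); print(q['conf'],cv2.minAreaRect(W),q['rect'])
plan(.456,.425,.17,-7.6)"
```

```text
wedge [(0.77, array([325.,  78.]), array([0.458 , 0.4143])), (0.64, array([262., 222.]), array([0.394 , 0.2866])), (0.37, array([577., 342.]), array([0.7234, 0.1377]))]
0.62 ((395.39019775390625, 286.0819091796875), (97.72736358642578, 38.00532150268555), 3.166220188140869) [212.5, 201.0, 102.7, 36.7]
0.59 ((455.4545593261719, 416.0599670410156), (103.65431213378906, 31.06928062438965), 82.20548248291016) [303.4, 5.8, 43.3, 134.7]
t 14.2 tcp [0.4528 0.3084 0.1685] shift [ 0.467 -0.008 -0.007] turnz 0.057 yang -2.5 tilt [-0.002 -0.003 -1.   ] j [-1.18  0.39  0.59  1.95 -0.27  0.89 -0.49] F [ 1.  -0.4  0.6] w 0.0598 0.0
```

View pics/w4.png

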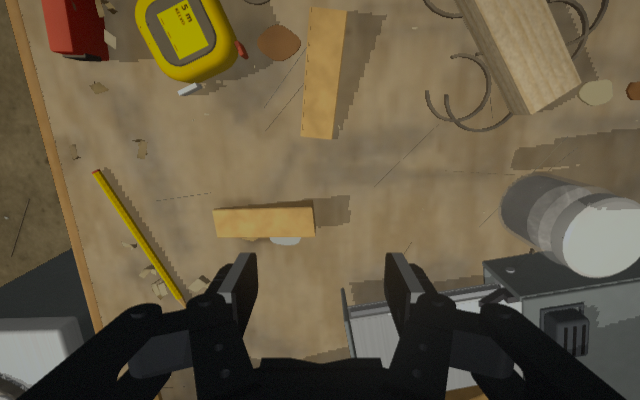

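Wedge A is at (325,75), next to the tape at (188,40). B is at (265,222). The offcut rests at (520,50), clear of the tray.

Emit:
apply_moves:
  rows:
    - [0.25, 0, 0, 0, 0, 0.06]
    - [0.47, -0.004, 0.1, 0, 0, 0.06]
    - [0.47, -0.004, 0.3, 0, 0, 0.06]
    - [0.47, -0.004, 0.3, 0, 0, 0.06]

```text
clock: 14.7
tcp_pos: [0.4554, 0.4237, 0.0913]
orientation: [2.368, 2.062, -0.014]
contact_force: [1.1, -0.5, -0.1]
grip_width: 0.0601
gripper_force: 0.0
```

```bash
python3 -c "
from h import *
f=r.grab_frame('wrist')
print('wedge',[(round(d['conf'],2),np.round(d['point']),toworld(f,d['point'],.014)[:2].round(4)) for d in r.landmark_of(f,'wedge_mid')[:3]])
plan(.457,.426,.002,-7.7)"
```

```text
wedge [(0.69, array([325., 230.]), array([0.4566, 0.4133]))]
t 14.8 tcp [0.4585 0.4252 0.0958] shift [ 0.003 -0.007  0.375] turnz -0.003 yang -8.0 tilt [ 0.    -0.001 -1.   ] j [-1.23  0.6   0.53  1.82 -0.4   0.83 -0.64] F [ 0.2 -0.7 -0.1] w 0.0596 0.0
```

Emit:
apply_moves:
  rows:
    - [0, -0.006, 0.15, 0, 0, 0]
    - [0, -0.006, 0.3, 0, 0, 0]
    - [0, -0.006, 0.375, 0, 0, 0]
    - [0, -0.006, 0.375, 0, 0, 0]

```text
clock: 15.3
tcp_pos: [0.4564, 0.4271, 0.0019]
orientation: [2.369, 2.064, -0.0]
contact_force: [0.1, 0.3, 0.6]
grip_width: 0.0598
gripper_force: 0.0
```

Emit:
apply_moves:
  rows:
    - [0, 0, 0, 0, 0, 0]
    - [0, 0, 0, 0, 0, 0]
    - [0, 0, 0, 0, 0, 0]
  claw: 0
  newtons: 50

```text
clock: 15.68
tcp_pos: [0.457, 0.4286, 0.0033]
orientation: [-2.367, -2.065, -0.005]
contact_force: [0.0, -0.2, 6.8]
grip_width: 0.0287
gripper_force: 51.0
```

Emit:
apply_moves:
  rows:
    - [0, 0, -0.1, 0, 0, 0]
    - [0, 0, -0.3, 0, 0, 0]
    - [0, 0, -0.5, 0, 0, 0]
    - [0, 0, -0.6, 0, 0, 0]
    - [0, 0, -0.6, 0, 0, 0]

```text
clock: 16.3
tcp_pos: [0.4571, 0.4289, 0.1542]
orientation: [-2.367, -2.064, -0.008]
contact_force: [-0.2, -1.2, -0.6]
grip_width: 0.0289
gripper_force: 50.2
```

```bash
python3 -c "
from h import *
# target wedge centre in tray frame
ux=np.array([.989,.148]);uy=np.array([-.148,.989]);f0=np.array([.5887,.0903])
w=f0-.015*ux+.036*uy; print('wedge centre target',w)
plan(w[0],w[1],.16,98.5)
plan(w[0],w[1],.16,98.5-180)"
```

```text
wedge centre target [0.568537 0.123684]
t 16.3 tcp [0.4571 0.4289 0.1542] shift [-1.149  0.608 -0.027] turnz 0.819 yang -7.8 tilt [ 0.003  0.004 -1.   ] j [-1.27  0.53  0.58  1.78 -0.35  0.93 -0.68] F [-0.2 -1.2 -0.6] w 0.0289 50.2
t 16.3 tcp [0.4571 0.4289 0.1542] shift [-1.149  0.608 -0.027] turnz 0.819 yang -7.8 tilt [ 0.003  0.004 -1.   ] j [-1.27  0.53  0.58  1.78 -0.35  0.93 -0.68] F [-0.2 -1.2 -0.6] w 0.0289 50.2
```

Emit:
apply_moves:
  rows:
    - [-0.75, 0.2, 0, 0, 0, 0.55]
    - [-0.75, 0.2, 0, 0, 0, 0.55]
    - [-0.75, 0.2, 0, 0, 0, 0.55]
    - [-0.75, 0.2, 0, 0, 0, 0.55]
    - [-0.75, 0.2, 0, 0, 0, 0.55]

```text
clock: 16.92
tcp_pos: [0.4794, 0.2334, 0.1505]
orientation: [3.017, 0.873, -0.002]
contact_force: [0.5, -0.6, -0.7]
grip_width: 0.029
gripper_force: 50.2
```

```bash
python3 -c "
from h import *
plan(.5735,.1244,.15,98.5)"
```

```text
t 16.93 tcp [0.4794 0.2334 0.1505] shift [0.085 0.57  0.002] turnz 0.264 yang -57.7 tilt [-0.001 -0.001 -1.   ] j [-1.22  0.46  0.85  2.01 -0.45  0.87 -1.14] F [ 0.5 -0.6 -0.7] w 0.029 50.2
```

Emit:
apply_moves:
  rows:
    - [0.085, 0.57, 0, 0, 0, 0.264]
    - [0.085, 0.57, 0, 0, 0, 0.264]
    - [0.085, 0.57, 0, 0, 0, 0.264]
    - [0.085, 0.57, 0.1, 0, 0, 0.264]
    - [0.085, 0.57, 0.1, 0, 0, 0.264]

```text
clock: 17.55
tcp_pos: [0.5727, 0.127, 0.1241]
orientation: [3.131, 0.246, -0.008]
contact_force: [0.4, -0.2, 0.1]
grip_width: 0.0289
gripper_force: 50.2
```

```bash
python3 -c "
from h import *
f=r.grab_frame('wrist');save(f,'w5')
for t,z in (('tray_wedge_mid',.03),('tray_floor',.016)):
    print(t,[(round(d['conf'],2),np.round(d['point']),toworld(f,d['point'],z)[:2].round(4)) for d in r.landmark_of(f,t)[:3]])
plan(.5735,.1244,.019,98.5)"
```

```text
tray_wedge_mid [(0.78, array([406., 171.]), array([0.6112, 0.0695]))]
tray_floor [(0.85, array([368., 195.]), array([0.5861, 0.0911]))]
t 17.7 tcp [0.5746 0.1274 0.1266] shift [-0.006  0.011  0.43 ] turnz 0.006 yang -81.0 tilt [-0.  0. -1.] j [-0.95  0.61  0.88  1.9  -0.6   0.91 -1.19] F [ 0.9  0.1 -0.7] w 0.0285 50.2
```

View pics/w5.png

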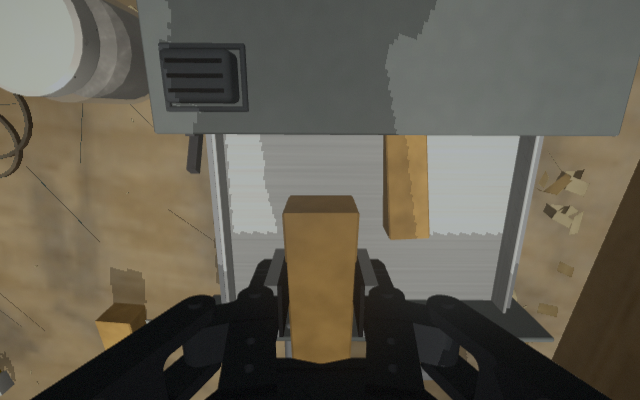

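The held wedge is at (320,275), with its thick end toward the cabinet. The tray wedge is at (407,187) to its right, with a clear gap between them.

Emit:
apply_moves:
  rows:
    - [-0.006, 0.006, 0.15, 0, 0, 0.006]
    - [-0.006, 0.006, 0.3, 0, 0, 0.006]
    - [-0.006, 0.006, 0.38, 0, 0, 0.006]
    - [-0.006, 0.006, 0.425, 0, 0, 0.006]
    - [-0.006, 0.006, 0.425, 0, 0, 0.006]

```text
clock: 18.32
tcp_pos: [0.5742, 0.1252, 0.0205]
orientation: [-3.133, -0.23, -0.002]
contact_force: [-0.3, 0.6, -0.6]
grip_width: 0.0288
gripper_force: 50.2
```

```bash
python3 -c "
from h import *
plan(.5735,.1244,.019,98.5)"
```

```text
t 18.32 tcp [0.5742 0.1252 0.0205] shift [-0.003  0.003  0.006] turnz -0.001 yang -81.6 tilt [ 0.001  0.    -1.   ] j [-0.85  0.75  0.73  1.95 -0.75  0.73 -1.09] F [-0.3  0.6 -0.6] w 0.0288 50.2
```

Emit:
apply_moves:
  rows:
    - [0, 0, 0.008, 0, 0, 0]
    - [0, 0, 0.008, 0, 0, 0]

```text
clock: 18.58
tcp_pos: [0.5745, 0.1252, 0.0193]
orientation: [-3.133, -0.23, -0.003]
contact_force: [-0.7, 0.2, 5.5]
grip_width: 0.0283
gripper_force: 50.8
```

Emit:
apply_moves:
  rows:
    - [0, 0, 0, 0, 0, 0]
    - [0, 0, 0, 0, 0, 0]
    - [0, 0, -0.15, 0, 0, 0]
    - [0, 0, -0.35, 0, 0, 0]
    - [0, 0, -0.6, 0, 0, 0]
  claw: 0.53

```text
clock: 19.2
tcp_pos: [0.5726, 0.1251, 0.1687]
orientation: [3.132, 0.23, -0.003]
contact_force: [1.7, -0.3, -0.0]
grip_width: 0.0452
gripper_force: 0.0
```

```bash
python3 -c "
from h import *
f=r.grab_frame('wrist');save(f,'w6')
for t,z in (('tray_wedge_mid',.03),('tray_floor',.016),('release_top',.091),('tray_handle',.052)):
    print(t,[(round(d['conf'],2),np.round(d['point']),toworld(f,d['point'],z)[:2].round(4)) for d in r.landmark_of(f,t)[:3]])
plan(.652,.204,.15,98.5)"
```

```text
tray_wedge_mid [(0.62, array([392., 161.]), array([0.6113, 0.0685])), (0.16, array([148.,  66.]), array([0.6579, 0.2775]))]
tray_floor [(0.77, array([362., 181.]), array([0.5879, 0.0886]))]
release_top [(0.67, array([218.,  82.]), array([0.6518, 0.2034]))]
tray_handle [(0.6, array([358., 335.]), array([0.4479, 0.0709]))]
t 19.45 tcp [0.5731 0.1255 0.1678] shift [ 0.358 -0.264  0.071] turnz -0.001 yang -81.6 tilt [-0.     0.001 -1.   ] j [-0.99  0.57  0.94  1.88 -0.55  0.98 -1.24] F [0.1 0.1 0.5] w 0.0455 0.0
```

View pics/w6.png

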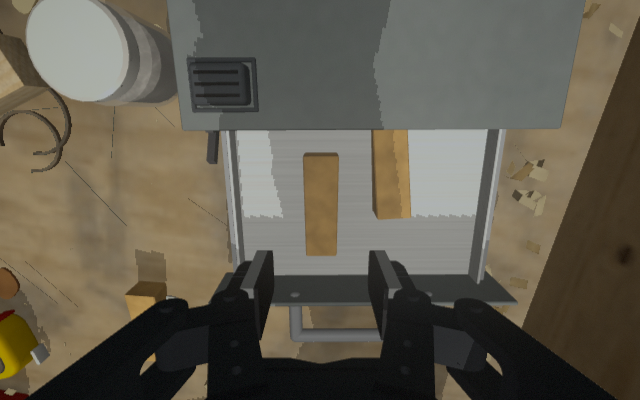

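The wedge now lies flat at (321,205), with the tray wedge at (391,172) beside it. Next is the release pad, at (220,82).

Emit:
apply_moves:
  rows:
    - [0.358, -0.264, 0, 0, 0, 0]
    - [0.358, -0.264, 0, 0, 0, 0]
    - [0.358, -0.264, 0.1, 0, 0, 0]
    - [0.358, -0.264, 0.22, 0, 0, 0]
    - [0.358, -0.264, 0.24, 0, 0, 0]
  claw: 0

```text
clock: 20.08
tcp_pos: [0.6499, 0.203, 0.104]
orientation: [3.131, 0.229, -0.01]
contact_force: [-0.1, 0.7, 0.2]
grip_width: 0.0003
gripper_force: 0.0
```

```bash
python3 -c "
from h import *
plan(.652,.204,.08,98.5)"
```

```text
t 20.07 tcp [0.6499 0.203  0.104 ] shift [ 0.01  -0.003  0.096] turnz -0.001 yang -81.6 tilt [-0.007 -0.002 -1.   ] j [-0.92  0.78  0.83  1.68 -0.66  1.   -1.29] F [-0.1  0.7  0.2] w 0.0003 0.0
```

Emit:
apply_moves:
  rows:
    - [0, 0, 0.05, 0, 0, 0]
    - [0, 0, 0.09, 0, 0, 0]
    - [0, 0, 0.11, 0, 0, 0]
    - [0, 0, 0.122, 0, 0, 0]
    - [0, 0, 0.122, 0, 0, 0]

```text
clock: 20.7
tcp_pos: [0.6528, 0.2033, 0.0809]
orientation: [-3.131, -0.229, -0.001]
contact_force: [-9.5, -0.7, 21.6]
grip_width: -0.0003
gripper_force: 11.4
```

```bash
python3 -c "
from h import *
plan(.652,.204,.08,98.5)
f=r.grab_frame('top')
print([(round(d['conf'],2),np.round(d['point']),toworld(f,d['point'],.052)[:2].round(4)) for d in r.landmark_of(f,'tray_handle')[:3]])
f=r.grab_frame('scene')
print([(round(d['conf'],2),np.round(d['point']),toworld(f,d['point'],.052)[:2].round(4)) for d in r.landmark_of(f,'tray_handle')[:3]])"
```

```text
t 20.7 tcp [0.6528 0.2033 0.0809] shift [-0.003 -0.003  0.004] turnz -0.001 yang -81.6 tilt [ 0.     0.002 -1.   ] j [-0.91  0.8   0.8   1.69 -0.69  0.96 -1.27] F [-9.5 -0.7 21.6] w -0.0003 11.4
[(0.79, array([415., 227.]), array([0.4721, 0.0685])), (0.72, array([397., 169.]), array([0.5961, 0.0992]))]
[(0.73, array([336., 292.]), array([0.4696, 0.0724]))]
```

The pad is down and the tray has kicked in about 22 mm, with the handle now at x≈0.471. Next I lift off, go in front of the handle and push.

Emit:
apply_moves:
  rows:
    - [0, 0, -0.2, 0, 0, 0]
    - [0, 0, -0.35, 0, 0, 0]
    - [-0.2, 0.1, -0.4, 0, 0, 0]
    - [-0.45, 0.25, -0.4, 0, 0, 0]
    - [-0.65, 0.35, -0.4, 0, 0, 0]

```text
clock: 21.52
tcp_pos: [0.5064, 0.0941, 0.1778]
orientation: [-3.133, -0.23, -0.002]
contact_force: [-0.1, -0.3, 0.9]
grip_width: -0.0003
gripper_force: 0.0
```

```bash
python3 -c "
from h import *
plan(.432,.066,.036,98.5)"
```

```text
t 21.52 tcp [0.5064 0.0941 0.1778] shift [-0.311  0.068  0.567] turnz -0.001 yang -81.6 tilt [ 0.001  0.001 -1.   ] j [-1.1   0.44  1.02  2.04 -0.47  0.92 -1.25] F [-0.1 -0.3  0.9] w -0.0003 0.0
```

Emit:
apply_moves:
  rows:
    - [-0.311, 0.068, 0, 0, 0, 0]
    - [-0.311, 0.068, 0, 0, 0, 0]
    - [-0.311, 0.068, 0.25, 0, 0, 0]
    - [-0.311, 0.068, 0.45, 0, 0, 0]
    - [-0.311, 0.068, 0.45, 0, 0, 0]

```text
clock: 22.15
tcp_pos: [0.4309, 0.0663, 0.0633]
orientation: [3.132, 0.228, -0.009]
contact_force: [-0.2, 0.0, 0.5]
grip_width: 0.0001
gripper_force: 0.0
```

```bash
python3 -c "
from h import *
plan(.432,.066,.036,98.5)
f=r.grab_frame('wrist');save(f,'w7')
print([(round(d['conf'],2),np.round(d['point']),toworld(f,d['point'],.052)[:2].round(4)) for d in r.landmark_of(f,'tray_handle')[:3]])"
```

```text
t 22.15 tcp [0.4309 0.0663 0.0633] shift [0.005 0.002 0.109] turnz -0.002 yang -81.7 tilt [-0.005 -0.002 -1.   ] j [-0.97  0.49  0.84  2.28 -0.65  0.62 -1.06] F [-0.2  0.   0.5] w 0.0001 0.0
[(0.57, array([318., 177.]), array([0.4716, 0.074 ]))]
```

Emit:
apply_moves:
  rows:
    - [0, 0, 0.08, 0, 0, 0]
    - [0, 0, 0.115, 0, 0, 0]
    - [0.05, 0, 0.115, 0, 0, 0]
    - [0.11, 0, 0.115, 0, 0, 0]
    - [0.18, 0, 0.115, 0, 0, 0]

```text
clock: 22.88
tcp_pos: [0.4785, 0.0741, 0.0369]
orientation: [-3.133, -0.23, 0.001]
contact_force: [-3.7, 0.1, 2.7]
grip_width: -0.0004
gripper_force: 1.4
```

Emit:
apply_moves:
  rows:
    - [0.06, 0, 0, 0, 0, 0]
    - [0.13, 0, 0, 0, 0, 0]
    - [0.2, 0, 0, 0, 0, 0]
    - [0.27, 0, 0, 0, 0, 0]
    - [0.34, 0, 0, 0, 0, 0]

```text
clock: 23.5
tcp_pos: [0.5626, 0.0867, 0.0365]
orientation: [-3.133, -0.231, 0.001]
contact_force: [-2.8, 0.4, 1.9]
grip_width: 0.0004
gripper_force: 1.4
```

```bash
python3 -c "
from h import *
plan(.571,.087,.036,98.5)"
```

```text
t 23.5 tcp [0.5626 0.0867 0.0365] shift [0.034 0.004 0.002] turnz -0.001 yang -81.6 tilt [-0.001  0.    -1.   ] j [-0.81  0.7   0.75  1.99 -0.71  0.73 -1.04] F [-2.8  0.4  1.9] w 0.0004 1.4
```

Emit:
apply_moves:
  rows:
    - [0.02, 0, 0, 0, 0, 0]
    - [0.04, 0, 0, 0, 0, 0]
    - [0.06, 0, 0, 0, 0, 0]
    - [0.08, 0, 0, 0, 0, 0]
    - [0.09, 0, 0, 0, 0, 0]

```text
clock: 24.12
tcp_pos: [0.5767, 0.0882, 0.0352]
orientation: [-3.131, -0.228, 0.023]
contact_force: [-24.1, -2.5, 20.1]
grip_width: -0.0
gripper_force: 12.5
```

```bash
python3 -c "
from h import *
plan(.571,.087,.036,98.5)"
```

```text
t 24.12 tcp [0.5767 0.0882 0.0352] shift [-0.023  0.002 -0.003] turnz -0.002 yang -81.7 tilt [-0.015  0.001 -1.   ] j [-0.79  0.73  0.74  1.94 -0.71  0.77 -1.05] F [-24.1  -2.5  20.1] w -0.0 12.5
```

It is stopped hard at home, pushing with 24 N. I'll back off, lift and check.

Emit:
apply_moves:
  rows:
    - [-0.1, 0, 0, 0, 0, 0]
    - [-0.2, 0, 0, 0, 0, 0]
    - [-0.25, 0, -0.2, 0, 0, 0]
    - [-0.25, 0, -0.4, 0, 0, 0]
    - [-0.25, 0, -0.6, 0, 0, 0]

```text
clock: 24.75
tcp_pos: [0.5222, 0.0802, 0.188]
orientation: [-3.133, -0.229, -0.001]
contact_force: [1.3, 0.8, 0.5]
grip_width: -0.0002
gripper_force: 0.0
```

Emit:
apply_moves:
  rows:
    - [0.2, -0.2, -0.2, 0, 0, 0]
    - [0.0, -0.6, -0.2, 0, 0, 0]
    - [0.0, -0.8, -0.2, 0, 0, 0]
    - [0.0, -0.8, -0.2, 0, 0, 0]

```text
clock: 25.25
tcp_pos: [0.492, 0.2814, 0.2367]
orientation: [-3.132, -0.234, -0.001]
contact_force: [1.1, -0.2, -0.2]
grip_width: -0.0004
gripper_force: 0.0
```

```bash
python3 -c "
from h import *
f=r.grab_frame('top'); save(f,'end')
for t,z in (('tray_handle',.052),('jar',0),('tape',0),('offcut_mid',.015)):
    print(t,[(round(d['conf'],2),np.round(d['point']),toworld(f,d['point'],z)[:2].round(4)) for d in r.landmark_of(f,t)[:3]])
g=r.grab_frame('scene'); print([(toworld(g,d['point'],.052)[:2].round(4)) for d in r.landmark_of(g,'tray_handle')[:1]])
for p in ((0,0),):
  plan(.5,.2,.3,98.5)"
```

```text
tray_handle [(0.94, array([402., 168.]), array([0.5967, 0.0885]))]
jar []
tape [(0.81, array([239., 292.]), array([0.3465, 0.4451]))]
offcut_mid [(0.56, array([230., 174.]), array([0.6034, 0.461 ]))]
[array([0.5911, 0.0909])]
t 25.6 tcp [0.4935 0.2765 0.2365] shift [-0.018  0.306 -0.254] turnz -0.003 yang -81.8 tilt [ 0. -0. -1.] j [-1.4   0.46  1.05  1.86 -0.45  1.08 -1.6 ] F [ 0.4 -0.9 -0.3] w -0.0001 0.0
```

View pics/end.png

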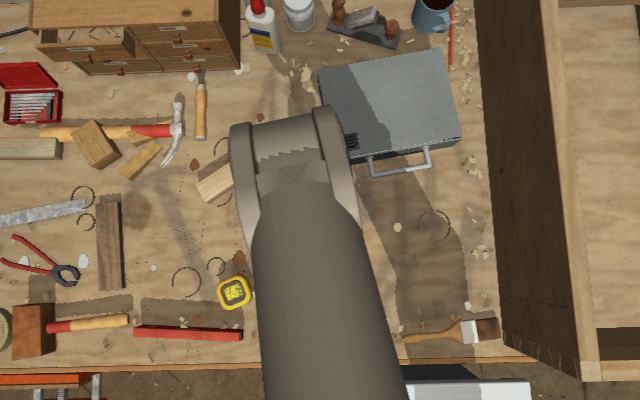

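The picture shows the tray shut, with the handle at (402,168), slightly deeper in than at the start. The offcut is at (215,180) and the tape hasn't moved. The arm hides the jar in this view, but nothing has come near it.

```bash
python3 -c "
from bench import r
print(r.hand_in())"
```

```text
the job is handed in; nothing more can be done
None
```

Done and handed in at about 26 s: the offcut is moved aside, the wedge lies flat beside the other in the tray, and the tray is released and pushed fully home; the tape hasn't moved, and I steered clear of the jar, though the arm hid it in the final picture.

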